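# Run the jointing point along the open joint of a mosaic

### The arm

A 6-joint arm with a two-finger parallel gripper is mounted at the origin on the work surface. World frame = base frame: x ahead of the robot, y to its left, z up, the work surface at z = 0. Lengths are in m, angles in rad, forces in N, time in s.
With the tool pointing down it reaches from about 0.325 to 0.9 m from the base axis. Payload 6.1 kg.
Tool frame: the origin (TCP) lies on the centre line of the jaws, within the pads' length; the fingertips stand 25 mm ahead of it and the grasp point (between the pads) lies 6 mm ahead of it (r.nose_length is the distance from the TCP to the fingertips, in m); z points along the fingers, y is the direction in which the jaws open and shut (so a half turn about z gives the same grasp; the last joint's range is limited). The gripper opens to 87 mm and grips with 3 to 60 N. Pads are 19 mm wide; open, the fingers measure 117 mm over their backs; the gripper's body (75 mm by 190 mm) begins 51 mm behind the grasp point.
Start: joints at [1.071, 0.22, 1.526, -0, 1.395, -0.126], TCP at [0.228, 0.582, 0.248] pointing down, gripper open.
Joint ranges: [-2.98, 2.98], [-0.91, 2.08], [0.09, 2.57], [-1.24, 4.39], [0.2, 2.65], [-2.68, 2.68]. Speed limits (rad/s): [2.57, 2.57, 3.01, 3.14, 3.14, 3.14].

### API

Orientations are given as [roll, pitch, yaw] about the fixed x, y, z axes, in that order (R = Rz(yaw) Ry(pitch) Rx(roll)).
In Python, from station import r gives the robot as it stands. The module is installed in compiled form; this text tells all that it offers.
- The arm moves only by the tool play_rows, never from a script. Its argument "targets" is a list of rows, each an object with "grip": the closure in counts, from 0 (fully open) to 255 (shut); "delta_pos": the shift along the tool's x, y, z in mm, a list of three; "rotation": the turn, a rotation vector about the tool's x, y, z in degrees, a list of three. In form: [{"grip": grip, "delta_pos": [tx, ty, tz], "rotation": [rx, ry, rz]}, ...]. A call has 1 to 20 rows; each row shifts and turns the commanded pose from where the row before left it, along the tool's axes as they then stand; what a row does not reach is not made up. A row lasts 1/12 s, in which the tool goes at most 41.7 mm and 7.16 degrees, less where a joint would pass 70% of its speed; a pose out of reach is approached as far as the arm can. A call with a gripper value outside its range is refused whole. The fingers move at their own pace and stop on an object; "newtons" is the grip in N (left out, the last holds). Time passes only in rows, so rows that do not move let the fingers close. It gives the time, the measured TCP pose, the force and the opening at its end, in the units of the state.
- r.read_state(): the state, without advancing time (a new reading comes with each control period).
- r.snapshot(name): name is "side" or "top" or "wrist"; returns the picture (480x640x3 uint8, red, green, blue); there is no depth.
- r.camera_model(name): a dict with "camera_matrix" (3x3 intrinsics, pixels), "k1" (the pictures are not rectified: a ray, as slopes to the right and down, at radius r is drawn at 1 + k1 r^2 times it, then the intrinsics apply), "extrinsics" (4x4, takes a point from world to camera coordinates). Camera axes: x right, y up, looking along -z (the intrinsics and any distortion apply to the point x, -y, -z); pixel columns grow to the right and rows downward; lengths in m; the calibration is good to about 2 mm. A picture is of the moment at which its call begins: read the wrist's pose just before it. camera_model takes no time and is no camera call; for the wrist camera it gives the pose at the moment of the call.
- r.hand_in(): hands the job in, once; it reports no verdict.
The state is a dict: "t": time; "joint_positions": joint angles; "qd": joint speeds; "joint_efforts": joint torques, N m; "tool_pos": TCP position; "eef_rot": TCP orientation; "ft_force": force on the tool from outside, world axes, zero at the start; "torque": the same for the moment, N m; "opening": opening from 0.0 (shut) to 1.0 (fully open).
Only numpy, scipy, OpenCV 4.12 (cv2) and the standard library are available. Lean on these libraries where they do the work, as an engineer would, in place of code of your own. Each camera call takes 0.05 s, during which the arm holds its last target.

### The job

Before the two halves of the mosaic are grouted together, check that the open joint between them is clear: take the slim jointing point (straight round handle) from its holder and guide its tip slowly, about 3 cm a second, low in the wide bent joint, all along it, from the end nearer the robot to the far end, in one light pass without lifting it out on the way. Then stand the tool back in its own holder, hanging upright by its disc, and let go; leave the ball-handled tool alone.

Things in the scene. Friction and masses are not known exactly. Their poses are not given: they have to be found in the camera images.
- jointer: Jointing point: slim upright loose hand tool, 120 g, 137 mm long. Origin at its tip, z up along the tool. Steel shaft 8 mm in diameter, z 0 to 70 mm; disc 44 mm in diameter, z 70 to 75, rests on the holder; straight round wooden handle 24 mm in diameter, z 75 to 137 (grip from above at z 105 to 110, any direction).
- mosaic: Fixed mosaic board 240 x 200 mm. Origin: centre of underside, on the table; z up, x away from the robot (yaw within 0.3). Mosaic top at z 24 mm; in it one open joint, 28 mm wide, floor at z 10, upright walls. Its centre line (x, y in this frame, mm): near end (-85, -35), bend (0, -35), far end (70, 15), straight between; it runs 25 mm on past both ends, open. Carry the tip at z 13 to 18.
- holder_hole (a point): Centre of the mouth of the round 24 mm hole in the jointing point's holder: fixed wooden bridge 90 x 90 mm, 85 mm high, top plate 12 mm thick, open below, left or right of the mosaic. The point lies on the plate's upper face, z up. With the tool home its tip hangs 70 mm below this point.
- tamper: The other tool, not to be touched: thicker 16 mm shaft, the same disc, and a 38 mm wooden ball for a handle, 119 mm long, in an equal holder on the other side of the mosaic. Origin at the centre of its foot, z up.
Mind the look-alikes: they are no part of the job. Leave any green or turquoise look-alike of the part that bears holder_hole alone.

How it is judged:
By the outcome, as a careful person would: the job done as asked, in the order asked, and still so for the second after the job is handed in, with the robot touching nothing.
It also fails if it takes over 61 s, if anything falls off the work surface, if the arm or the gripper's body presses on something with over 40 N, if the wrist force passes 120 N, or if a joint passes its speed limit or range.

## Working session

There is one attempt and no reset: what is moved stays moved. The work goes in short steps, Python scripts to look and compute and a tool call to move; the robot and the scene stay as the last step left them, time stands still between calls to the robot, and variables do not carry over. Pictures are saved under pics/ and viewed, and the job is handed in when it is done.

Besides the shell and the picture viewer there is one more tool, called in YAML: its name, and indented under it one key for each argument. play_rows: Moves the arm, as the interface text tells. Its arguments: {"type":"object","properties":{"targets":{"type":"array"},"newtons":{"type":"number"}},"required":["targets"]}

```bash
mkdir -p pics
cat > h.py <<'E'
from station import r
import numpy as np, cv2
def save(n,img): cv2.imwrite('pics/'+n+'.png',img[:,:,::-1])
def ray(cm,u,v):
    K=np.array(cm['camera_matrix']);E=np.array(cm['extrinsics']);k1=cm['k1']
    xd=(u-K[0,2])/K[0,0];yd=(v-K[1,2])/K[1,1]
    rd=np.hypot(xd,yd);q=rd
    for _ in range(30): q=rd/(1+k1*q*q)
    s=q/rd if rd>0 else 1
    d=np.array([xd*s,-yd*s,-1]);R=E[:3,:3];t=E[:3,3]
    return -R.T@t, R.T@d
def onz(cm,u,v,z):
    c,d=ray(cm,u,v);return c+d*(z-c[2])/d[2]
def proj(cm,p):
    K=np.array(cm['camera_matrix']);E=np.array(cm['extrinsics'])
    q=E[:3,:3]@np.array(p)+E[:3,3];x=q[0]/-q[2];y=-q[1]/-q[2];f=1+cm['k1']*(x*x+y*y)
    return K[0,0]*x*f+K[0,2],K[1,1]*y*f+K[1,2]
E
python3 - <<'E'
from h import *
import json
for n in ('top','side','wrist'):
    i=r.snapshot(n);save(n+'0',i);cm=r.camera_model(n)
    json.dump({k:np.array(v).tolist() for k,v in cm.items()},open(n+'.json','w'))
    print(n,np.round(cm['camera_matrix'],1).tolist(),cm['k1'],np.round(ray(cm,320,240),3).tolist())
print(r.read_state(), r.nose_length)
E
```

```text
top [[528.9, 0.0, 323.3], [0.0, 528.9, 244.7], [0.0, 0.0, 1.0]] -0.07498757427531845 [[0.298, 0.045, 1.166], [0.139, -0.021, -0.99]]
side [[512.5, 0.0, 321.2], [0.0, 512.5, 240.3], [0.0, 0.0, 1.0]] 0.03525638794181266 [[-0.136, -0.538, 0.667], [0.595, 0.57, -0.566]]
wrist [[419.5, 0.0, 322.1], [0.0, 419.5, 238.4], [0.0, 0.0, 1.0]] -0.01294295376799235 [[0.159, 0.608, 0.384], [0.249, -0.106, -0.963]]
{'t': 0.15, 'joint_positions': array([ 1.07089600e+00,  2.21078522e-01,  1.52733111e+00,  3.58174086e-05,
        1.39471573e+00, -1.26095487e-01]), 'qd': array([-0.00033397, -0.00081643, -0.00284539, -0.00022461, -0.00103055,
        0.00042512]), 'joint_efforts': array([ 7.46000569e-05, -4.95192361e+01, -3.87881255e+01,  7.00674159e-02,
        5.31987834e-02, -9.33768024e-05]), 'tool_pos': array([0.22800399, 0.58145689, 0.24667685]), 'eef_rot': array([-3.14007655e+00, -2.27729704e-04,  2.76778134e+00]), 'ft_force': array([ 0.02482614, -0.9661172 ,  0.0140542 ]), 'torque': array([-0.02556678,  0.00256341,  0.00727662]), 'opening': 0.9988393311995718} 0.025
```

View pics/top0.png

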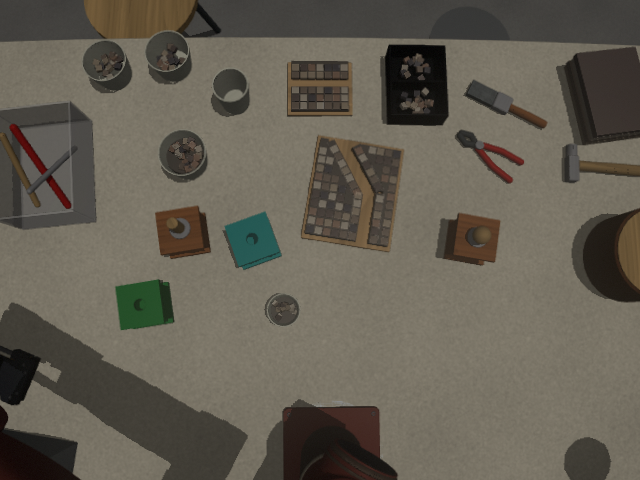

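View pics/side0.png

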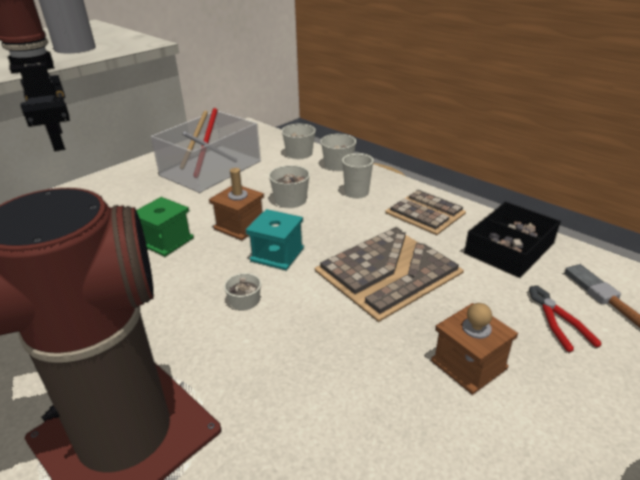

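View pics/wrist0.png

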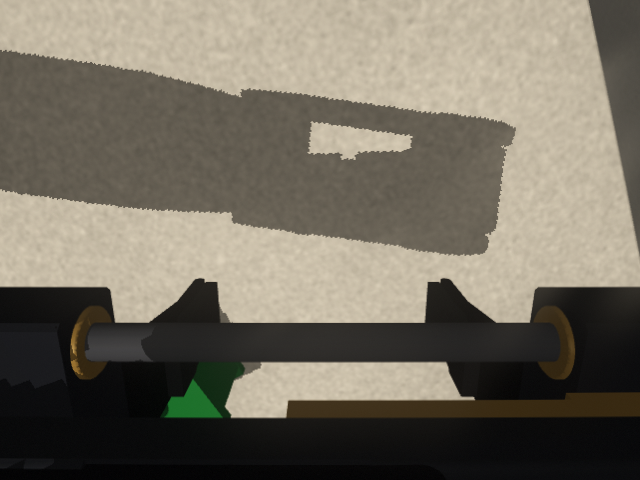

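Top view: the slim straight-handled tool stands in the brown holder on the left at about (178,228). The ball-handled tamper is at (478,236), and the empty turquoise (252,240) and green (145,305) bridges are look-alikes. The mosaic is centred near (353,193). I'll enlarge the relevant areas.

Run:
```python
import cv2,numpy as np
t=cv2.imread('pics/top0.png');s=cv2.imread('pics/side0.png')
cv2.imwrite('pics/c_mos.png',cv2.resize(t[125:260,295:415],None,fx=5*.88,fy=5*.88,interpolation=cv2.INTER_CUBIC))
a=cv2.resize(t[200:265,145:220],None,fx=5,fy=5,interpolation=cv2.INTER_CUBIC)
b=cv2.resize(s[160:245,200:275],None,fx=5,fy=5,interpolation=cv2.INTER_CUBIC)
h=max(a.shape[0],b.shape[0]);c=np.zeros((h,a.shape[1]+b.shape[1],3),np.uint8);c[:a.shape[0],:a.shape[1]]=a;c[:b.shape[0],a.shape[1]:]=b
cv2.imwrite('pics/c_tool.png',c)
```

```text
(no output)
```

View pics/c_mos.png

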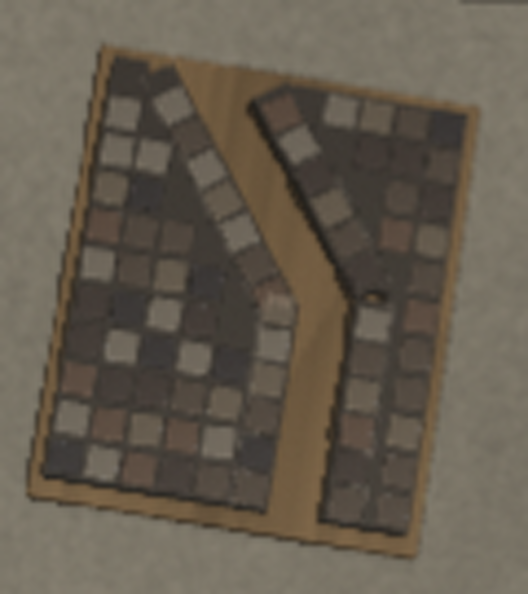

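View pics/c_tool.png

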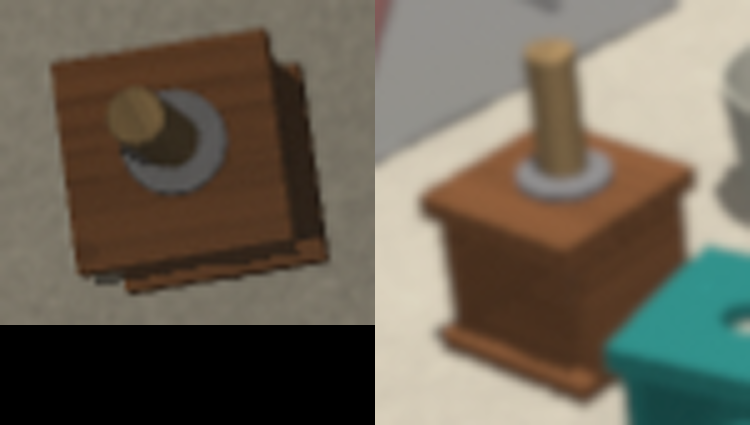

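```bash
cat > m.py <<'E'
from h import *
import json
T=json.load(open('top.json'));S=json.load(open('side.json'))
if __name__=='__main__':
    C=lambda p:(p[0]/4.4+295-.4,p[1]/4.4+125-.4)
    P=lambda p,z:onz(T,*C(p),z)[:2]*1000
    cs=[P(p,.010) for p in [(102,47),(478,108),(416,555),(30,497)]]
    print('corners',np.round(cs,1).tolist(),[round(float(np.linalg.norm(cs[i]-cs[(i+1)%4])),1) for i in range(4)])
    c=np.mean(cs,0);e=(cs[0]+cs[1]-cs[2]-cs[3]);yaw=np.arctan2(e[1],e[0]);e2=cs[0]+cs[3]-cs[1]-cs[2]
    print('c',c,yaw,np.arctan2(-e2[0],e2[1]))
    R=np.array([[np.cos(yaw),-np.sin(yaw)],[np.sin(yaw),np.cos(yaw)]])
    L=[(182,66),(298,300),(268,510)];Rr=[(250,100),(348,300),(318,522)]
    for n,l in(('L',L),('R',Rr)): print(n,[np.round(R.T@(P(p,.024)-c),1).tolist() for p in l])
    print('hand',onz(T,172-.3,223.4-.4,.152),'disc',onz(T,179.5,227.8,.09))
    q=lambda x,y:(x/5+200-.4,y/5+160-.4)
    print('side: handle top',onz(S,*q(550-375,50),.152),'disc',onz(S,*q(564-375,173),.09))
    pl=[(52,65),(265,30),(293,245),(80,274)]
    pp=[onz(T,x/5+144.6,y/5+199.6,.085)[:2]*1000 for x,y in pl]
    print(np.round(pp,1).tolist(),np.mean(pp,0))
E
python3 m.py
```

```text
corners [[701.5, 24.3], [669.4, -170.3], [436.5, -132.2], [466.5, 61.6]] [197.2, 236.0, 196.1, 237.9]
c [568.47649768 -54.14976381] -0.15987635628388244 -0.15838892902093918
L [[110.6, 56.2], [-1.1, -19.7], [-109.1, -20.1]]
R [[98.3, 19.3], [3.0, -44.7], [-111.1, -45.6]]
hand [0.47524807 0.31163342 0.152     ] disc [0.47597804 0.3114531  0.09      ]
side: handle top [0.47980587 0.31088224 0.152     ] disc [0.47894722 0.3105791  0.09      ]
[[509.0, 364.8], [523.4, 276.4], [433.3, 262.5], [421.6, 350.1]] [471.82821658 313.46972231]
```

The left brown holder's tool has the straight, slim handle with the disc under it, so it is the jointing point, at about (0.476, 0.311) in both views. Next I'll move so the wrist camera sits above it and refine that position.

```bash
cat > go.py <<'E'
from h import *
import sys
from scipy.spatial.transform import Rotation as Ro
def delta(target):
    s=r.read_state();R=Ro.from_euler('xyz',s['eef_rot']).as_matrix()
    return R.T@(np.array(target)-s['tool_pos'])*1000
if __name__=='__main__':
    s=r.read_state();print(s['t'],s['tool_pos'],s['eef_rot'])
    print(np.round(delta([float(a) for a in sys.argv[1:4]]),1))
E
python3 go.py 0.545 0.285 0.25
```

```text
0.15 [0.22800399 0.58145689 0.24667685] [-3.14007655e+00 -2.27729704e-04  2.76778134e+00]
[-403.4 -160.2   -3.2]
```

play_rows:
  targets:
    - {"grip":0,"delta_pos":[-12,-5,0],"rotation":[0,0,0]}
    - {"grip":0,"delta_pos":[-24,-9,-0.5],"rotation":[0,0,0]}
    - {"grip":0,"delta_pos":[-30,-12,-0.5],"rotation":[0,0,0]}
    - {"grip":0,"delta_pos":[-30,-12,-0.5],"rotation":[0,0,0]}
    - {"grip":0,"delta_pos":[-30,-12,-0.5],"rotation":[0,0,0]}
    - {"grip":0,"delta_pos":[-30,-12,-0.5],"rotation":[0,0,0]}
    - {"grip":0,"delta_pos":[-30,-12,0],"rotation":[0,0,0]}
    - {"grip":0,"delta_pos":[-30,-12,0],"rotation":[0,0,0]}
    - {"grip":0,"delta_pos":[-30,-12,0],"rotation":[0,0,0]}
    - {"grip":0,"delta_pos":[-30,-12,0],"rotation":[0,0,0]}
    - {"grip":0,"delta_pos":[-30,-12,0],"rotation":[0,0,0]}
    - {"grip":0,"delta_pos":[-30,-12,0],"rotation":[0,0,0]}
    - {"grip":0,"delta_pos":[-30,-12,0],"rotation":[0,0,0]}
    - {"grip":0,"delta_pos":[-25,-10,0],"rotation":[0,0,0]}
    - {"grip":0,"delta_pos":[-12,-5,0],"rotation":[0,0,0]}
    - {"grip":0,"delta_pos":[0,0,0],"rotation":[0,0,0]}
    - {"grip":0,"delta_pos":[0,0,0],"rotation":[0,0,0]}

```text
t: 1.57
tool_pos: [0.5446, 0.2841, 0.2497]
eef_rot: [-3.141, -0.001, 2.766]
ft_force: [0.2, -1.0, -0.4]
opening: 1.001
```

Run:
```python
from h import *
import json
cm=r.camera_model('wrist');i=r.snapshot('wrist');save('w1',i)
json.dump({k:np.array(v).tolist() for k,v in cm.items()},open('w1.json','w'))
print(r.read_state()['tool_pos'],ray(cm,322,238), proj(cm,[.4765,.311,.152]),proj(cm,[.4765,.311,.09]))
```

```text
[0.54397601 0.28496327 0.24979883] (array([0.47608378, 0.31107355, 0.38697197]), array([ 0.24609778, -0.09852932, -0.96422435])) (np.float64(322.76060655957986), np.float64(123.5455671944862)) (np.float64(322.72812123431527), np.float64(123.38006945619264))
```

View pics/w1.png

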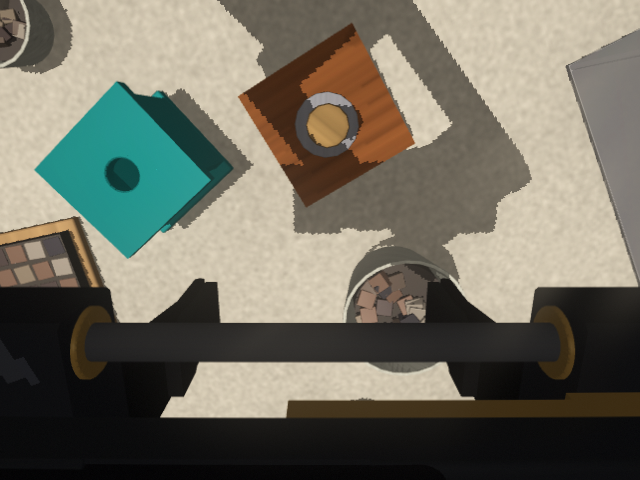

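Wrist view: the handle top is at about (328,125), concentric with the disc. The holder plate's corners are at (352,24), (413,143), (306,207) and (239,97), and the turquoise look-alike is well to the left at (122,174).

```bash
python3 - <<'E'
from h import *
import json
W=json.load(open('w1.json'))
print(onz(W,328,125,.152),onz(W,328,124.5,.09))
pp=[onz(W,u,v,.085) for u,v in [(352,24),(413,143),(306,207),(239,97)]]
print(np.round(pp,4).tolist(),np.mean(pp,0))
i=cv2.imread('pics/w1.png')[60:190,260:400]
cv2.imwrite('pics/w1c.png',cv2.resize(i,None,fx=4,fy=4,interpolation=cv2.INTER_CUBIC))
E
python3 go.py .4755 .3135 .25
```

```text
[0.47824799 0.31335894 0.152     ] [0.478511   0.31408217 0.09      ]
[[0.4249, 0.352, 0.085], [0.5122, 0.3652, 0.085], [0.527, 0.278, 0.085], [0.4392, 0.2641, 0.085]] [0.47580002 0.31480887 0.085     ]
1.6167 [0.54397601 0.28496327 0.24979883] [-3.14149564e+00 -1.05115440e-03  2.76750031e+00]
[74.2  1.5 -0.1]
```

View pics/w1c.png

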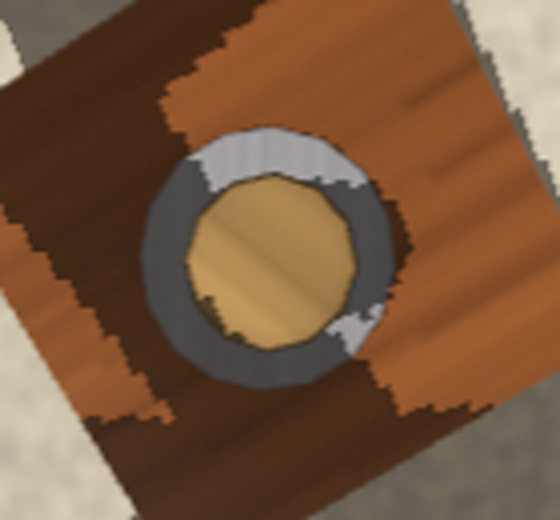

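The straight-handled tool with its disc is confirmed. The tool axis is at about (0.478, 0.313), with the plate centre (hole) about 3 mm nearer the robot. Going above and down.

```bash
python3 go.py .478 .313 .1285
```

```text
1.6167 [0.54397601 0.28496327 0.24979883] [-3.14149564e+00 -1.05115440e-03  2.76750031e+00]
[ 71.5   2.  121.4]
```

play_rows:
  targets:
    - {"grip":0,"delta_pos":[10,0,0],"rotation":[0,0,0]}
    - {"grip":0,"delta_pos":[20,0.5,0],"rotation":[0,0,0]}
    - {"grip":0,"delta_pos":[20,0.5,0],"rotation":[0,0,0]}
    - {"grip":0,"delta_pos":[15,0.5,0],"rotation":[0,0,0]}
    - {"grip":0,"delta_pos":[6.5,0.5,0],"rotation":[0,0,0]}
    - {"grip":0,"delta_pos":[0,0,10],"rotation":[0,0,0]}
    - {"grip":0,"delta_pos":[0,0,15],"rotation":[0,0,0]}
    - {"grip":0,"delta_pos":[0,0,15],"rotation":[0,0,0]}
    - {"grip":0,"delta_pos":[0,0,15],"rotation":[0,0,0]}
    - {"grip":0,"delta_pos":[0,0,12],"rotation":[0,0,0]}
    - {"grip":0,"delta_pos":[0,0,12],"rotation":[0,0,0]}
    - {"grip":0,"delta_pos":[0,0,12],"rotation":[0,0,0]}
    - {"grip":0,"delta_pos":[0,0,12],"rotation":[0,0,0]}
    - {"grip":0,"delta_pos":[0,0,10],"rotation":[0,0,0]}
    - {"grip":0,"delta_pos":[0,0,8.4],"rotation":[0,0,0]}
    - {"grip":0,"delta_pos":[0,0,0],"rotation":[0,0,0]}
    - {"grip":0,"delta_pos":[0,0,0],"rotation":[0,0,0]}
  newtons: 20

```text
t: 3.03
tool_pos: [0.4786, 0.3126, 0.1281]
eef_rot: [-3.141, -0.001, 2.768]
ft_force: [0.4, -0.1, 0.3]
opening: 0.999
```

Run:
```python
from h import *
import json
cm=r.camera_model('wrist');i=r.snapshot('wrist');save('w2',i)
print(r.read_state()['tool_pos'],proj(cm,[.478,.313,.152]))
```

```text
[0.47904358 0.31288722 0.12892658] (np.float64(323.1191944717622), np.float64(368.9714153594162))
```

View pics/w2.png

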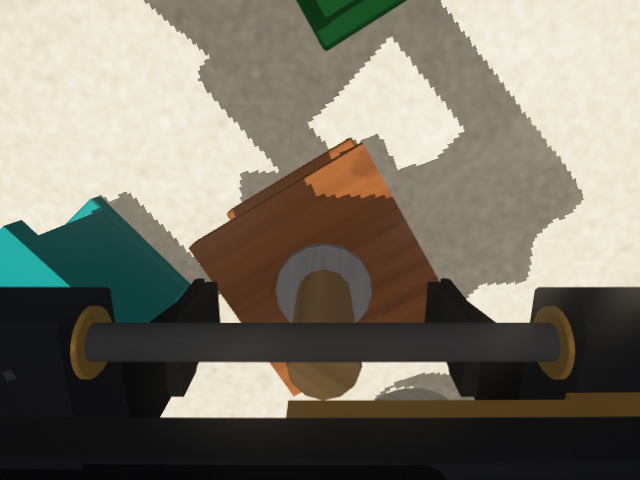

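The handle is centred between the fingers at column 324, about 2 mm toward the camera side. I'll shift 2 mm and close.

play_rows:
  targets:
    - {"grip":0,"delta_pos":[2,0,0.5],"rotation":[0,0,0]}
    - {"grip":120,"delta_pos":[0,0,0],"rotation":[0,0,0]}
    - {"grip":120,"delta_pos":[0,0,0],"rotation":[0,0,0]}
    - {"grip":150,"delta_pos":[0,0,0],"rotation":[0,0,0]}
    - {"grip":170,"delta_pos":[0,0,0],"rotation":[0,0,0]}
    - {"grip":190,"delta_pos":[0,0,0],"rotation":[0,0,0]}
    - {"grip":255,"delta_pos":[0,0,0],"rotation":[0,0,0]}
    - {"grip":255,"delta_pos":[0,0,0],"rotation":[0,0,0]}
    - {"grip":255,"delta_pos":[0,0,0],"rotation":[0,0,0]}
    - {"grip":255,"delta_pos":[0,0,0],"rotation":[0,0,0]}
    - {"grip":255,"delta_pos":[0,0,0],"rotation":[0,0,0]}
    - {"grip":255,"delta_pos":[0,0,0],"rotation":[0,0,0]}
  newtons: 20

```text
t: 4.08
tool_pos: [0.4769, 0.3135, 0.1281]
eef_rot: [3.142, -0.0, 2.768]
ft_force: [1.1, 1.0, 0.0]
opening: 0.267
```

```bash
python3 - <<'E'
from h import *
i=r.snapshot('wrist');save('w3',i)
s=r.read_state();print(s['t'],s['tool_pos'],s['eef_rot'],s['opening']*87,s['ft_force'])
E
python3 go.py .478 .313 .235
```

```text
4.1333 [0.47691474 0.31353373 0.12810974] [ 3.14154865e+00 -2.60052247e-05  2.76779287e+00] 23.32723670483414 [ 0.48633666 -1.17645309 -0.11953455]
4.1333 [0.47691474 0.31353373 0.12810974] [ 3.14154865e+00 -2.60052247e-05  2.76779287e+00]
[-1.200e+00 -1.000e-01 -1.069e+02]
```

View pics/w3.png

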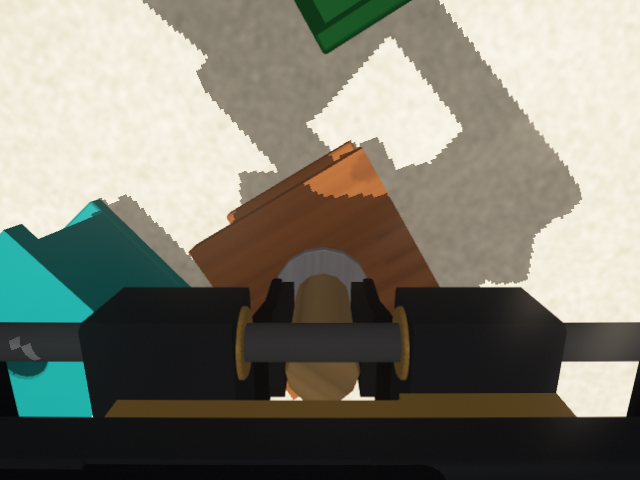

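Gripped, with the opening at 23.3 mm on the 24 mm handle. Lifting straight out, then over to the mosaic to look with the wrist camera.

play_rows:
  targets:
    - {"grip":255,"delta_pos":[0,0,-5],"rotation":[0,0,0]}
    - {"grip":255,"delta_pos":[0,0,-10],"rotation":[0,0,0]}
    - {"grip":255,"delta_pos":[0,0,-15],"rotation":[0,0,0]}
    - {"grip":255,"delta_pos":[0,0,-15],"rotation":[0,0,0]}
    - {"grip":255,"delta_pos":[0,0,-15],"rotation":[0,0,0]}
    - {"grip":255,"delta_pos":[0,0,-15],"rotation":[0,0,0]}
    - {"grip":255,"delta_pos":[0,0,-15],"rotation":[0,0,0]}
    - {"grip":255,"delta_pos":[0,0,-12],"rotation":[0,0,0]}
    - {"grip":255,"delta_pos":[0,0,-8],"rotation":[0,0,0]}
    - {"grip":255,"delta_pos":[0,0,0],"rotation":[0,0,0]}
  newtons: 20

```text
t: 4.97
tool_pos: [0.4779, 0.314, 0.2408]
eef_rot: [3.139, 0.003, 2.768]
ft_force: [0.8, 0.7, -1.6]
opening: 0.269
```

```bash
python3 go.py .635 -.08 .238
```

```text
4.9667 [0.47793464 0.31398956 0.24084989] [3.13873604e+00 2.74407665e-03 2.76783530e+00]
[-290.1 -309.5    2.8]
```

play_rows:
  targets:
    - {"grip":255,"delta_pos":[-5,-5,0],"rotation":[0,0,0]}
    - {"grip":255,"delta_pos":[-12,-13,0],"rotation":[0,0,0]}
    - {"grip":255,"delta_pos":[-19,-20,0],"rotation":[0,0,0]}
    - {"grip":255,"delta_pos":[-23,-25,0],"rotation":[0,0,0]}
    - {"grip":255,"delta_pos":[-23,-25,0],"rotation":[0,0,0]}
    - {"grip":255,"delta_pos":[-23,-25,0],"rotation":[0,0,0]}
    - {"grip":255,"delta_pos":[-23,-25,0],"rotation":[0,0,0]}
    - {"grip":255,"delta_pos":[-23,-25,0],"rotation":[0,0,0]}
    - {"grip":255,"delta_pos":[-23,-25,0],"rotation":[0,0,0]}
    - {"grip":255,"delta_pos":[-23,-25,0],"rotation":[0,0,0]}
    - {"grip":255,"delta_pos":[-23,-25,0],"rotation":[0,0,0]}
    - {"grip":255,"delta_pos":[-23,-25,0],"rotation":[0,0,0]}
    - {"grip":255,"delta_pos":[-21,-22,0],"rotation":[0,0,0]}
    - {"grip":255,"delta_pos":[-15,-15,0],"rotation":[0,0,0]}
    - {"grip":255,"delta_pos":[-7,-7,0],"rotation":[0,0,0]}
    - {"grip":255,"delta_pos":[-4,-3,0],"rotation":[0,0,0]}
    - {"grip":255,"delta_pos":[0,0,0],"rotation":[0,0,0]}
    - {"grip":255,"delta_pos":[0,0,0],"rotation":[0,0,0]}
  newtons: 20

```text
t: 6.47
tool_pos: [0.6332, -0.08, 0.2375]
eef_rot: [3.141, -0.002, 2.768]
ft_force: [-0.0, 0.0, -0.5]
opening: 0.273
```

Run:
```python
from h import *
import json
cm=r.camera_model('wrist');i=r.snapshot('wrist');save('w4',i)
json.dump({k:np.array(v).tolist() for k,v in cm.items()},open('w4.json','w'))
i=r.snapshot('side');save('s4',i)
s=r.read_state();print(s['t'],s['tool_pos'],s['eef_rot'],s['opening']*87,s['ft_force'])
```

```text
6.5667 [ 0.63331875 -0.07950809  0.23800706] [ 3.14130539e+00 -6.17130255e-04  2.76934432e+00] 23.4329317577894 [-0.3331082   0.17062853 -1.43492553]
```

View pics/w4.png

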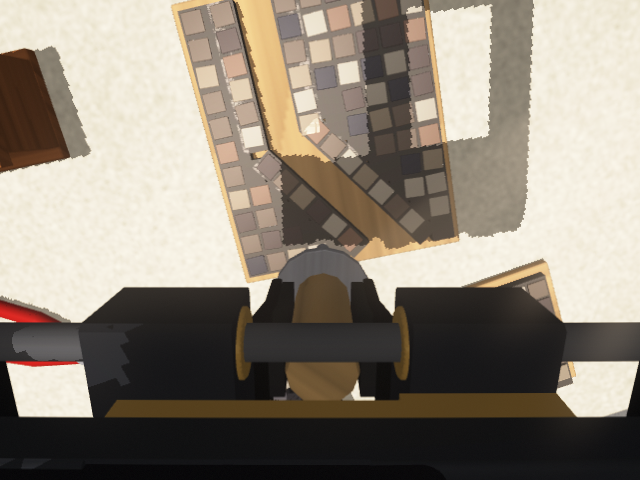

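View pics/s4.png

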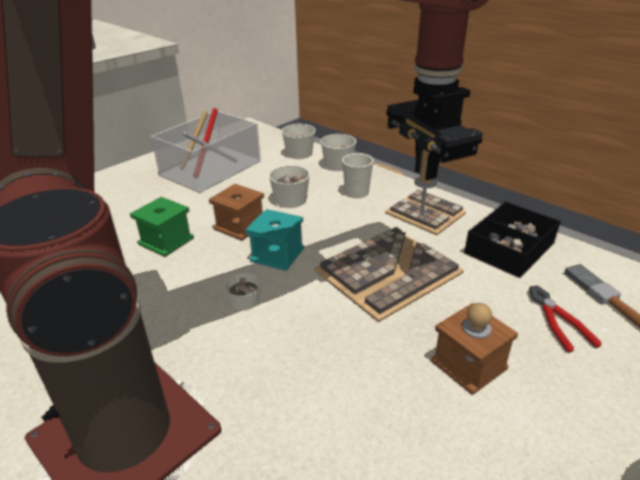

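Run:
```python
import cv2
i=cv2.imread('pics/w4.png')[0:295,165:470]
i=cv2.convertScaleAbs(i,alpha=1.2,beta=20)
cv2.imwrite('pics/w4c.png',cv2.resize(i,None,fx=2,fy=2,interpolation=cv2.INTER_CUBIC))
```

```text
(no output)
```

View pics/w4c.png

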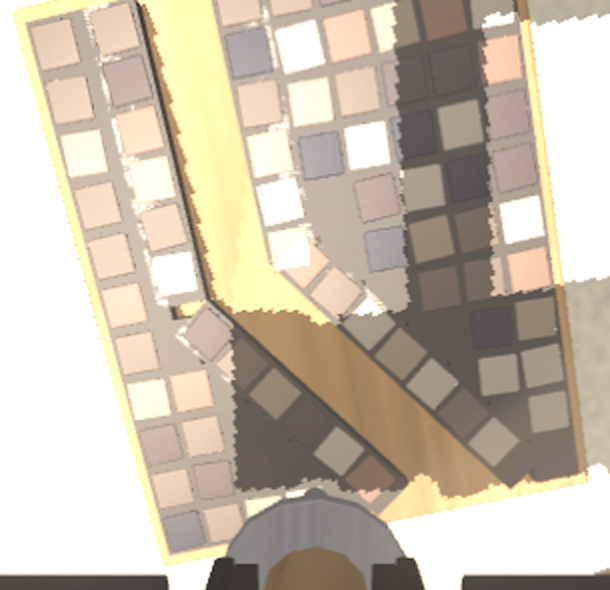

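Run:
```python
from h import *
import json
W=json.load(open('w4.json'))
P=lambda x,y,z:onz(W,x/2+165-.25,y/2-.25,z)[:2]*1000
A,B,C=[P(*p,.010) for p in [(587,480),(168,563),(15,8)]]
print('len',np.linalg.norm(A-B),np.linalg.norm(B-C)); c=(A+C)/2
y1=np.arctan2(*(B-C)[::-1]);ab=A-B;y2=np.arctan2(-ab[0],ab[1]);print('c',c,y1,y2)
yaw=-.160
R=np.array([[np.cos(yaw),-np.sin(yaw)],[np.sin(yaw),np.cos(yaw)]])
for n,l in(('-y',[(137,2),(206,305),(400,487)]),('+y',[(215,5),(272,268),(515,487)])): print(n,[np.round(R.T@(P(*p,.024)-c),1).tolist() for p in l])
# expected walls
u=np.array([70,50])/np.hypot(70,50);n=np.array([-u[1],u[0]])
print('far seg offset', [round(float(n@(R.T@(P(*p,.024)-c)-np.array([0,-35]))),1) for p in [(206,305),(400,487),(272,268),(515,487)]])
for c_ in ([568.5,-54.1],[570,-52],c):
  print(c_,[np.round(R@np.array(q)+c_,1).tolist() for q in [(-118,-35),(-85,-35),(0,-35),(70,15),(90.3,29.5)]])
```

```text
len 195.29493626197026 237.7072414011546
c [570.68828424 -53.057048  ] -0.1632294050036903 -0.1670360973258534
-y [[-107.2, -48.0], [7.3, -50.0], [100.6, 13.4]]
+y [[-99.9, -19.5], [-1.3, -20.2], [111.2, 62.4]]
far seg offset [-16.4, -19.1, 12.9, 14.6]
[568.5, -54.1] [[446.4, -69.9], [479.0, -75.1], [562.9, -88.7], [640.0, -50.4], [662.3, -39.4]]
[570, -52] [[447.9, -67.8], [480.5, -73.0], [564.4, -86.6], [641.5, -48.3], [663.8, -37.3]]
[570.68828424 -53.057048  ] [[448.6, -68.8], [481.2, -74.1], [565.1, -87.6], [642.2, -49.4], [664.5, -38.3]]
```

```bash
python3 - <<'E'
from m import *
p=np.array([.6333,-.0795,.125])
for dz in (0,.07,.137): print(proj(S,p+[0,0,dz]))
i=cv2.imread('pics/s4.png')[130:230,380:470]
cv2.imwrite('pics/s4c.png',cv2.resize(i,None,fx=6,fy=6,interpolation=cv2.INTER_CUBIC))
yaw=-.162;R=np.array([[np.cos(yaw),-np.sin(yaw)],[np.sin(yaw),np.cos(yaw)]]);c=np.array([570,-53])
for q in [(-102,-35),(-85,-35),(0,-35),(70,15),(84.6,25.5)]: print(q,np.round(R@np.array(q)+c,1))
yt=2.768;X=np.array([np.cos(yt),np.sin(yt)]);Y=np.array([np.sin(yt),-np.cos(yt)])
for a,b in (((-102,-35),(0,-35)),((0,-35),(84.6,25.5))):
  d=R@(np.array(b)-np.array(a));print(np.linalg.norm(d),d@X,d@Y)
E
python3 go.py 0.4636 -0.0711 0.16
```

```text
(np.float64(420.17270229060273), np.float64(214.22938334228246))
(np.float64(423.67949523137105), np.float64(183.16730253867905))
(np.float64(427.3429610479428), np.float64(150.95064912446065))
(-102, -35) [463.7 -71.1]
(-85, -35) [480.5 -73.8]
(0, -35) [564.4 -87.5]
(70, 15) [641.5 -49.5]
(84.6, 25.5) [657.6 -41.5]
101.99999999999999 -99.72516234479534 21.421764523591747
104.00677862524152 -70.00717628129787 76.91817255447039
6.5667 [ 0.63331875 -0.07950809  0.23800706] [ 3.14130539e+00 -6.17130255e-04  2.76934432e+00]
[161.1 -53.9  78.1]
```

View pics/s4c.png

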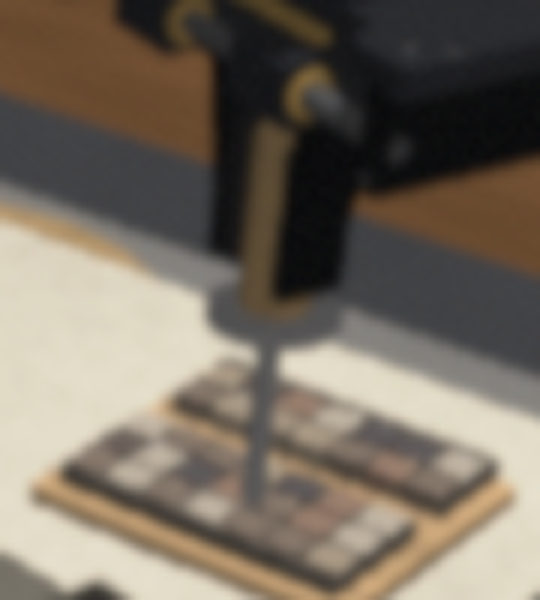

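Side crop: the tool hangs straight, with its tip at about (422.5,213.5) against a predicted (420,214), so the grip is good. Moving above the near end.

play_rows:
  targets:
    - {"grip":255,"delta_pos":[5,-2,1],"rotation":[0,0,0]}
    - {"grip":255,"delta_pos":[12,-4,3],"rotation":[0,0,0]}
    - {"grip":255,"delta_pos":[18,-6,6],"rotation":[0,0,0]}
    - {"grip":255,"delta_pos":[20,-7,8],"rotation":[0,0,0]}
    - {"grip":255,"delta_pos":[20,-7,8],"rotation":[0,0,0]}
    - {"grip":255,"delta_pos":[20,-7,8],"rotation":[0,0,0]}
    - {"grip":255,"delta_pos":[20,-7,8],"rotation":[0,0,0]}
    - {"grip":255,"delta_pos":[18,-6,8],"rotation":[0,0,0]}
    - {"grip":255,"delta_pos":[15,-4,8],"rotation":[0,0,0]}
    - {"grip":255,"delta_pos":[9,-3,6],"rotation":[0,0,0]}
    - {"grip":255,"delta_pos":[4,-1,4],"rotation":[0,0,0]}
    - {"grip":255,"delta_pos":[0,0,0],"rotation":[0,0,0]}
    - {"grip":255,"delta_pos":[0,0,0],"rotation":[0,0,0]}
  newtons: 20

```text
t: 7.65
tool_pos: [0.4644, -0.0722, 0.1705]
eef_rot: [3.141, 0.001, 2.768]
ft_force: [0.4, -0.3, -1.5]
opening: 0.27
```

```bash
python3 - <<'E'
from h import *
cm=r.camera_model('side')
i=r.snapshot('side')[180:330,300:480];save('s5',cv2.resize(i,None,fx=4,fy=4,interpolation=cv2.INTER_CUBIC))
E
python3 go.py .4637 -.0711 .1285
```

```text
7.7 [ 0.46483893 -0.07238298  0.17084006] [3.14142003e+00 1.56481796e-03 2.76828153e+00]
[ 1.6  0.8 42.3]
```

View pics/s5.png

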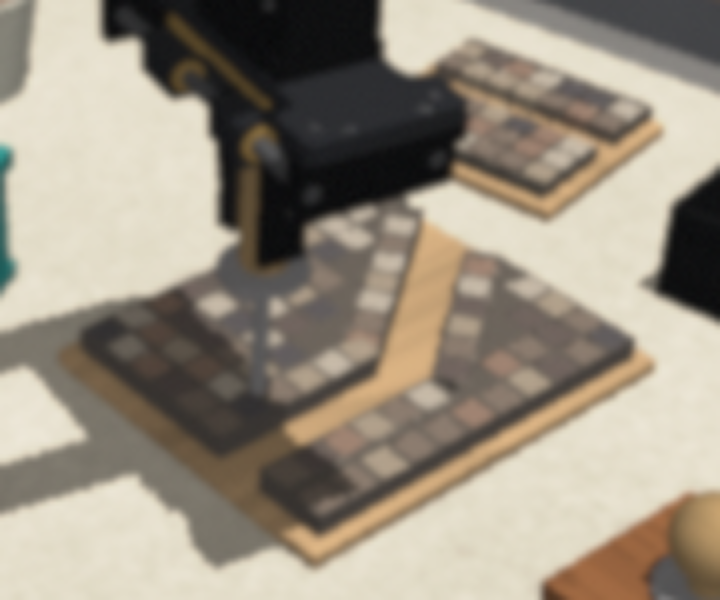

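The tip is at (257,395) in the crop, above the near mouth of the joint. Descending into it.

play_rows:
  targets:
    - {"grip":255,"delta_pos":[1,0.5,4],"rotation":[0,0,0]}
    - {"grip":255,"delta_pos":[0.6,0.3,8],"rotation":[0,0,0]}
    - {"grip":255,"delta_pos":[0,0,9],"rotation":[0,0,0]}
    - {"grip":255,"delta_pos":[0,0,8],"rotation":[0,0,0]}
    - {"grip":255,"delta_pos":[0,0,6],"rotation":[0,0,0]}
    - {"grip":255,"delta_pos":[0,0,4],"rotation":[0,0,0]}
    - {"grip":255,"delta_pos":[0,0,3],"rotation":[0,0,0]}
    - {"grip":255,"delta_pos":[0,0,0],"rotation":[0,0,0]}
    - {"grip":255,"delta_pos":[0,0,0],"rotation":[0,0,0]}
  newtons: 20

```text
t: 8.45
tool_pos: [0.4629, -0.0712, 0.1281]
eef_rot: [-3.142, -0.0, 2.768]
ft_force: [0.4, 0.1, -0.7]
opening: 0.272
```

```bash
python3 - <<'E'
from h import *
cm=r.camera_model('side')
i=r.snapshot('side')[180:330,300:480];save('s6',cv2.resize(i,None,fx=4,fy=4,interpolation=cv2.INTER_CUBIC))
print(r.read_state()['ft_force'])
E
python3 go.py .5644 -.0875 .1286
```

```text
[-0.26296155 -0.51736335 -2.04620523]
8.5 [ 0.46310198 -0.07125108  0.12837511] [-3.14158979e+00  3.92516445e-04  2.76771474e+00]
[-100.2   21.9   -0.2]
```

View pics/s6.png

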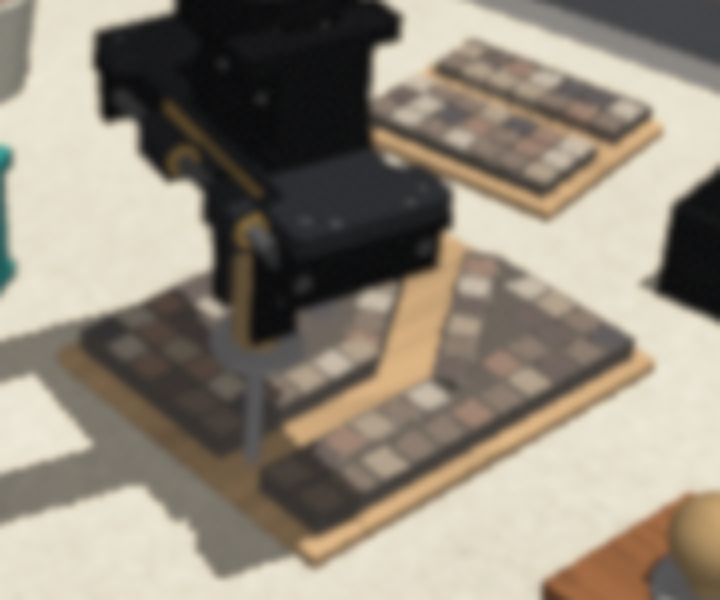

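The tip is low in the near mouth, at (253,460) in the crop, between both walls with no contact force. Starting the pass at 2.5 mm per row (30 mm/s).

play_rows:
  targets:
    - {"grip":255,"delta_pos":[-2.4,0.5,-0.2],"rotation":[0,0,0]}
    - {"grip":255,"delta_pos":[-2.4,0.5,0],"rotation":[0,0,0]}
    - {"grip":255,"delta_pos":[-2.4,0.5,0],"rotation":[0,0,0]}
    - {"grip":255,"delta_pos":[-2.4,0.5,0],"rotation":[0,0,0]}
    - {"grip":255,"delta_pos":[-2.4,0.5,0],"rotation":[0,0,0]}
    - {"grip":255,"delta_pos":[-2.4,0.5,0],"rotation":[0,0,0]}
    - {"grip":255,"delta_pos":[-2.4,0.5,0],"rotation":[0,0,0]}
    - {"grip":255,"delta_pos":[-2.4,0.5,0],"rotation":[0,0,0]}
    - {"grip":255,"delta_pos":[-2.4,0.5,0],"rotation":[0,0,0]}
    - {"grip":255,"delta_pos":[-2.4,0.5,0],"rotation":[0,0,0]}
    - {"grip":255,"delta_pos":[-2.4,0.5,0],"rotation":[0,0,0]}
    - {"grip":255,"delta_pos":[-2.4,0.5,0],"rotation":[0,0,0]}
    - {"grip":255,"delta_pos":[-2.4,0.5,0],"rotation":[0,0,0]}
    - {"grip":255,"delta_pos":[-2.4,0.5,0],"rotation":[0,0,0]}
    - {"grip":255,"delta_pos":[-2.4,0.5,0],"rotation":[0,0,0]}
    - {"grip":255,"delta_pos":[-2.4,0.5,0],"rotation":[0,0,0]}
    - {"grip":255,"delta_pos":[-2.4,0.5,0],"rotation":[0,0,0]}
    - {"grip":255,"delta_pos":[-2.4,0.5,0],"rotation":[0,0,0]}
    - {"grip":255,"delta_pos":[-2.4,0.5,0],"rotation":[0,0,0]}
    - {"grip":255,"delta_pos":[-2.4,0.5,0],"rotation":[0,0,0]}
  newtons: 20

```text
t: 10.17
tool_pos: [0.5115, -0.0794, 0.1283]
eef_rot: [3.142, -0.0, 2.768]
ft_force: [0.4, -0.2, -1.1]
opening: 0.271
```

```bash
python3 go.py .5644 -.0875 .1286
```

```text
10.1667 [ 0.51146302 -0.0794101   0.12832782] [ 3.14158926e+00 -1.56072146e-05  2.76776235e+00]
[-52.2  11.8  -0.3]
```

play_rows:
  targets:
    - {"grip":255,"delta_pos":[-2.4,0.6,-0.2],"rotation":[0,0,0]}
    - {"grip":255,"delta_pos":[-2.4,0.5,0],"rotation":[0,0,0]}
    - {"grip":255,"delta_pos":[-2.4,0.6,0],"rotation":[0,0,0]}
    - {"grip":255,"delta_pos":[-2.4,0.5,0],"rotation":[0,0,0]}
    - {"grip":255,"delta_pos":[-2.4,0.6,0],"rotation":[0,0,0]}
    - {"grip":255,"delta_pos":[-2.4,0.5,0],"rotation":[0,0,0]}
    - {"grip":255,"delta_pos":[-2.4,0.6,0],"rotation":[0,0,0]}
    - {"grip":255,"delta_pos":[-2.4,0.5,0],"rotation":[0,0,0]}
    - {"grip":255,"delta_pos":[-2.4,0.6,0],"rotation":[0,0,0]}
    - {"grip":255,"delta_pos":[-2.4,0.5,0],"rotation":[0,0,0]}
    - {"grip":255,"delta_pos":[-2.4,0.6,0],"rotation":[0,0,0]}
    - {"grip":255,"delta_pos":[-2.4,0.5,0],"rotation":[0,0,0]}
    - {"grip":255,"delta_pos":[-2.4,0.6,0],"rotation":[0,0,0]}
    - {"grip":255,"delta_pos":[-2.4,0.5,0],"rotation":[0,0,0]}
    - {"grip":255,"delta_pos":[-2.4,0.6,0],"rotation":[0,0,0]}
    - {"grip":255,"delta_pos":[-2.4,0.5,0],"rotation":[0,0,0]}
    - {"grip":255,"delta_pos":[-2.4,0.6,0],"rotation":[0,0,0]}
    - {"grip":255,"delta_pos":[-2.4,0.5,0],"rotation":[0,0,0]}
    - {"grip":255,"delta_pos":[-2.4,0.6,0],"rotation":[0,0,0]}
    - {"grip":255,"delta_pos":[-2.4,0.6,0],"rotation":[0,0,0]}
  newtons: 20

```text
t: 11.83
tool_pos: [0.5602, -0.0866, 0.1285]
eef_rot: [-3.142, -0.0, 2.768]
ft_force: [-0.3, 1.0, -1.7]
opening: 0.27
```

```bash
python3 - <<'E'
from h import *
i=r.snapshot('side')[180:330,300:480];save('s7',cv2.resize(i,None,fx=4,fy=4,interpolation=cv2.INTER_CUBIC))
E
python3 go.py .5644 -.0875 .1286;python3 go.py .6576 -.0415 .1286
```

```text
11.8833 [ 0.56062325 -0.08669326  0.12864705] [3.14150958e+00 5.74854047e-04 2.76775574e+00]
[-3.8  0.6  0. ]
11.8833 [ 0.56062325 -0.08669326  0.12864705] [3.14150958e+00 5.74854047e-04 2.76775574e+00]
[-73.8  77.5   0.1]
```

View pics/s7.png

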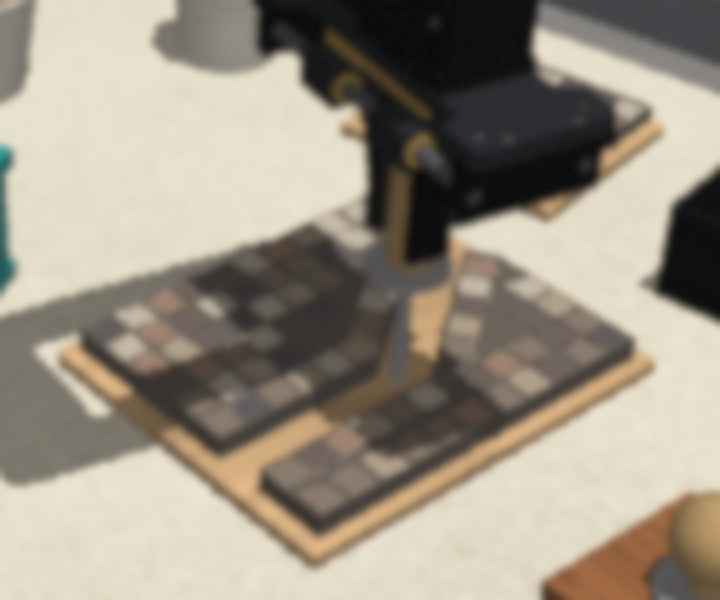

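The tip is at (400,380) in the crop, centred at the bend and clear of both walls. Finishing the corner and running up the far leg.

play_rows:
  targets:
    - {"grip":255,"delta_pos":[-2.4,0.3,0],"rotation":[0,0,0]}
    - {"grip":255,"delta_pos":[-2.1,1.3,0],"rotation":[0,0,0]}
    - {"grip":255,"delta_pos":[-1.7,1.8,0],"rotation":[0,0,0]}
    - {"grip":255,"delta_pos":[-1.7,1.8,0],"rotation":[0,0,0]}
    - {"grip":255,"delta_pos":[-1.7,1.8,0],"rotation":[0,0,0]}
    - {"grip":255,"delta_pos":[-1.7,1.8,0],"rotation":[0,0,0]}
    - {"grip":255,"delta_pos":[-1.7,1.8,0],"rotation":[0,0,0]}
    - {"grip":255,"delta_pos":[-1.7,1.8,0],"rotation":[0,0,0]}
    - {"grip":255,"delta_pos":[-1.7,1.8,0],"rotation":[0,0,0]}
    - {"grip":255,"delta_pos":[-1.7,1.8,0],"rotation":[0,0,0]}
    - {"grip":255,"delta_pos":[-1.7,1.8,0],"rotation":[0,0,0]}
    - {"grip":255,"delta_pos":[-1.7,1.8,0],"rotation":[0,0,0]}
    - {"grip":255,"delta_pos":[-1.7,1.8,0],"rotation":[0,0,0]}
    - {"grip":255,"delta_pos":[-1.7,1.8,0],"rotation":[0,0,0]}
    - {"grip":255,"delta_pos":[-1.7,1.8,0],"rotation":[0,0,0]}
    - {"grip":255,"delta_pos":[-1.7,1.8,0],"rotation":[0,0,0]}
    - {"grip":255,"delta_pos":[-1.7,1.8,0],"rotation":[0,0,0]}
    - {"grip":255,"delta_pos":[-1.7,1.8,0],"rotation":[0,0,0]}
    - {"grip":255,"delta_pos":[-1.7,1.8,0],"rotation":[0,0,0]}
    - {"grip":255,"delta_pos":[-1.7,1.8,0],"rotation":[0,0,0]}
  newtons: 20

```text
t: 13.55
tool_pos: [0.6053, -0.0676, 0.1285]
eef_rot: [3.142, -0.0, 2.768]
ft_force: [0.4, -0.2, -2.0]
opening: 0.271
```

```bash
python3 go.py .6576 -.0415 .1286
```

```text
13.55 [ 0.60527053 -0.06760606  0.12852676] [ 3.14156564e+00 -2.77408788e-05  2.76775523e+00]
[-39.2  43.4  -0.1]
```

play_rows:
  targets:
    - {"grip":255,"delta_pos":[-1.7,1.9,0],"rotation":[0,0,0]}
    - {"grip":255,"delta_pos":[-1.7,1.9,0],"rotation":[0,0,0]}
    - {"grip":255,"delta_pos":[-1.7,1.9,0],"rotation":[0,0,0]}
    - {"grip":255,"delta_pos":[-1.7,1.8,0],"rotation":[0,0,0]}
    - {"grip":255,"delta_pos":[-1.7,1.9,0],"rotation":[0,0,0]}
    - {"grip":255,"delta_pos":[-1.7,1.9,0],"rotation":[0,0,0]}
    - {"grip":255,"delta_pos":[-1.7,1.9,0],"rotation":[0,0,0]}
    - {"grip":255,"delta_pos":[-1.7,1.8,0],"rotation":[0,0,0]}
    - {"grip":255,"delta_pos":[-1.7,1.9,0],"rotation":[0,0,0]}
    - {"grip":255,"delta_pos":[-1.7,1.9,0],"rotation":[0,0,0]}
    - {"grip":255,"delta_pos":[-1.7,1.9,0],"rotation":[0,0,0]}
    - {"grip":255,"delta_pos":[-1.7,1.8,0],"rotation":[0,0,0]}
    - {"grip":255,"delta_pos":[-1.7,1.9,0],"rotation":[0,0,0]}
    - {"grip":255,"delta_pos":[-1.7,1.9,0],"rotation":[0,0,0]}
    - {"grip":255,"delta_pos":[-1.7,1.9,0],"rotation":[0,0,0]}
    - {"grip":255,"delta_pos":[-1.7,1.8,0],"rotation":[0,0,0]}
    - {"grip":255,"delta_pos":[-1.7,1.9,0],"rotation":[0,0,0]}
    - {"grip":255,"delta_pos":[-1.7,1.9,0],"rotation":[0,0,0]}
    - {"grip":255,"delta_pos":[-1.7,1.9,0],"rotation":[0,0,0]}
    - {"grip":255,"delta_pos":[-1.7,1.8,0],"rotation":[0,0,0]}
  newtons: 20

```text
t: 15.22
tool_pos: [0.6506, -0.0451, 0.1285]
eef_rot: [-3.142, -0.0, 2.768]
ft_force: [0.0, 0.3, -1.3]
opening: 0.268
```

```bash
python3 go.py .6576 -.0415 .1286
```

```text
15.2167 [ 0.6506088  -0.04508245  0.12851304] [-3.14158743e+00 -4.96811103e-05  2.76782810e+00]
[-5.2  5.9 -0.1]
```

play_rows:
  targets:
    - {"grip":255,"delta_pos":[-1.7,1.9,0],"rotation":[0,0,0]}
    - {"grip":255,"delta_pos":[-1.7,1.9,0],"rotation":[0,0,0]}
    - {"grip":255,"delta_pos":[-1.7,1.9,0],"rotation":[0,0,0]}
    - {"grip":255,"delta_pos":[-1.3,1.4,0],"rotation":[0,0,0]}
    - {"grip":255,"delta_pos":[0,0,0],"rotation":[0,0,0]}
    - {"grip":255,"delta_pos":[0,0,0],"rotation":[0,0,0]}
  newtons: 20

```text
t: 15.72
tool_pos: [0.659, -0.0409, 0.1285]
eef_rot: [-3.142, -0.0, 2.768]
ft_force: [-1.1, 0.5, -2.0]
opening: 0.273
```

```bash
python3 - <<'E'
from h import *
i=r.snapshot('side')[180:330,300:480];save('s8',cv2.resize(i,None,fx=4,fy=4,interpolation=cv2.INTER_CUBIC))
E
python3 go.py .6576 -.0415 .24
```

```text
15.7667 [ 0.6588936  -0.0409575   0.12845759] [-3.14150904e+00 -1.78901666e-04  2.76781526e+00]
[   1.    -1.  -111.5]
```

View pics/s8.png

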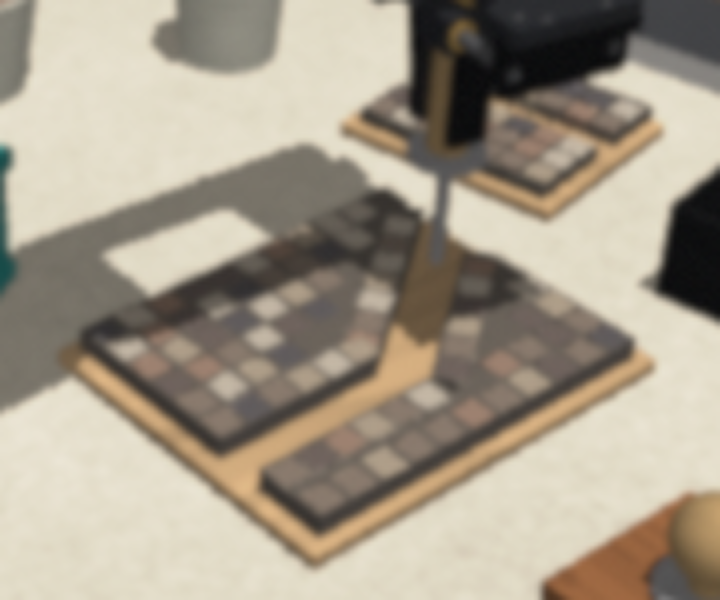

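The tip is at (437,260) in the crop, at the far mouth of the joint between its walls, so the pass is done. Lifting out.

play_rows:
  targets:
    - {"grip":255,"delta_pos":[0,0,-3],"rotation":[0,0,0]}
    - {"grip":255,"delta_pos":[0,0,-8],"rotation":[0,0,0]}
    - {"grip":255,"delta_pos":[0,0,-14],"rotation":[0,0,0]}
    - {"grip":255,"delta_pos":[0,0,-18],"rotation":[0,0,0]}
    - {"grip":255,"delta_pos":[0,0,-18],"rotation":[0,0,0]}
    - {"grip":255,"delta_pos":[0,0,-18],"rotation":[0,0,0]}
    - {"grip":255,"delta_pos":[0,0,-15],"rotation":[0,0,0]}
    - {"grip":255,"delta_pos":[0,0,-12],"rotation":[0,0,0]}
    - {"grip":255,"delta_pos":[0,0,-6],"rotation":[0,0,0]}
    - {"grip":255,"delta_pos":[0,0,0],"rotation":[0,0,0]}
  newtons: 20

```text
t: 16.6
tool_pos: [0.66, -0.0412, 0.2435]
eef_rot: [3.141, 0.004, 2.768]
ft_force: [0.7, 0.1, -1.3]
opening: 0.27
```

```bash
python3 go.py .545 .285 .24; python3 go.py .475 .3145 .24
```

```text
16.6 [ 0.65999364 -0.04117096  0.24345879] [3.14082662 0.0041215  2.7677846 ]
[226.2 261.7   2.7]
16.6 [ 0.65999364 -0.04117096  0.24345879] [3.14082662 0.0041215  2.7677846 ]
[302.1 263.6   2.4]
```

Going to the viewing pose to measure the empty hole directly.

play_rows:
  targets:
    - {"grip":255,"delta_pos":[4,5,0],"rotation":[0,0,0]}
    - {"grip":255,"delta_pos":[10,12,0],"rotation":[0,0,0]}
    - {"grip":255,"delta_pos":[16,18,0],"rotation":[0,0,0]}
    - {"grip":255,"delta_pos":[18,21,0],"rotation":[0,0,0]}
    - {"grip":255,"delta_pos":[19,22,0],"rotation":[0,0,0]}
    - {"grip":255,"delta_pos":[19,22,0],"rotation":[0,0,0]}
    - {"grip":255,"delta_pos":[19,22,0],"rotation":[0,0,0]}
    - {"grip":255,"delta_pos":[19,22,0],"rotation":[0,0,0]}
    - {"grip":255,"delta_pos":[19,22,0],"rotation":[0,0,0]}
    - {"grip":255,"delta_pos":[19,22,0],"rotation":[0,0,0]}
    - {"grip":255,"delta_pos":[19,22,0],"rotation":[0,0,0]}
    - {"grip":255,"delta_pos":[18,21,0],"rotation":[0,0,0]}
    - {"grip":255,"delta_pos":[14,16,0],"rotation":[0,0,0]}
    - {"grip":255,"delta_pos":[9,10,0],"rotation":[0,0,0]}
    - {"grip":255,"delta_pos":[4,5,0],"rotation":[0,0,0]}
    - {"grip":255,"delta_pos":[0,0,0],"rotation":[0,0,0]}
    - {"grip":255,"delta_pos":[0,0,0],"rotation":[0,0,0]}
  newtons: 20

```text
t: 18.02
tool_pos: [0.5441, 0.2851, 0.24]
eef_rot: [-3.141, -0.0, 2.768]
ft_force: [-0.6, 1.0, -1.7]
opening: 0.27
```

```bash
python3 - <<'E'
from h import *
import json
cm=r.camera_model('wrist');i=r.snapshot('wrist');save('w5',i)
json.dump({k:np.array(v).tolist() for k,v in cm.items()},open('w5.json','w'))
E
python3 go.py .475 .3145 .24
```

```text
18.0667 [0.54438981 0.28464317 0.24019662] [-3.14073952e+00 -5.31828766e-05  2.76727604e+00]
[75.5  2.4  0.2]
```

View pics/w5.png

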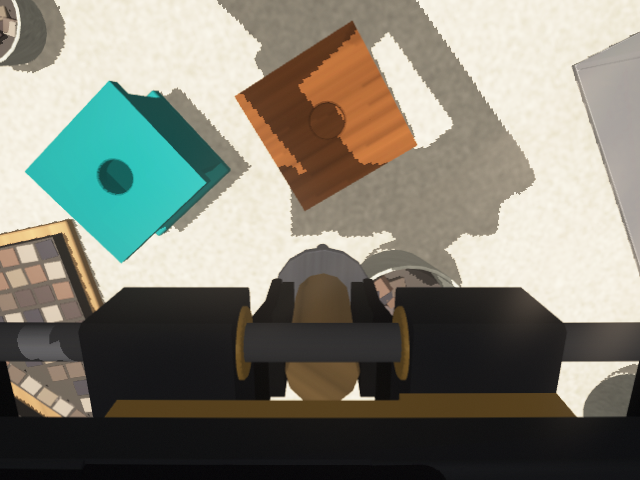

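The empty hole in the brown holder shows at (326.5,120), at the centre of the plate.

```bash
python3 - <<'E'
from h import *
import json
W=json.load(open('w5.json'));print(onz(W,326.5,120,.085))
W=json.load(open('w5.json'));print(np.mean([onz(W,u,v,.085) for u,v in [(352,21),(416,146),(306,210),(236,96)]],0))
E
python3 go.py .4762 .3147 .1295
```

```text
[0.47491096 0.31483788 0.085     ]
[0.47576856 0.31523331 0.085     ]
18.0667 [0.54438981 0.28464317 0.24019662] [-3.14073952e+00 -5.31828766e-05  2.76727604e+00]
[ 74.5   3.1 110.7]
```

play_rows:
  targets:
    - {"grip":255,"delta_pos":[6,0,0],"rotation":[0,0,0]}
    - {"grip":255,"delta_pos":[15,0.5,0],"rotation":[0,0,0]}
    - {"grip":255,"delta_pos":[20,0.7,0],"rotation":[0,0,0]}
    - {"grip":255,"delta_pos":[18,0.7,0],"rotation":[0,0,0]}
    - {"grip":255,"delta_pos":[11,0.6,0],"rotation":[0,0,0]}
    - {"grip":255,"delta_pos":[5,0.3,0],"rotation":[0,0,0]}
    - {"grip":255,"delta_pos":[0,0,0],"rotation":[0,0,0]}
    - {"grip":255,"delta_pos":[0,0,6],"rotation":[0,0,0]}
    - {"grip":255,"delta_pos":[0,0,12],"rotation":[0,0,0]}
    - {"grip":255,"delta_pos":[0,0,12],"rotation":[0,0,0]}
    - {"grip":255,"delta_pos":[0,0,3],"rotation":[0,0,0]}
    - {"grip":255,"delta_pos":[0,0,0],"rotation":[0,0,0]}
    - {"grip":255,"delta_pos":[0,0,0],"rotation":[0,0,0]}
  newtons: 20

```text
t: 19.15
tool_pos: [0.4753, 0.3151, 0.2066]
eef_rot: [-3.14, -0.001, 2.767]
ft_force: [-0.4, 0.1, -1.0]
opening: 0.27
```

```bash
python3 - <<'E'
from h import *
i=r.snapshot('side')[140:260,180:320];save('s9',cv2.resize(i,None,fx=5,fy=5,interpolation=cv2.INTER_CUBIC))
E
python3 go.py .4755 .3147 .1285
```

```text
19.2 [0.47565397 0.31534947 0.2073324 ] [-3.14133721e+00 -2.46416753e-04  2.76746363e+00]
[-0.1 -0.6 78.8]
```

View pics/s9.png

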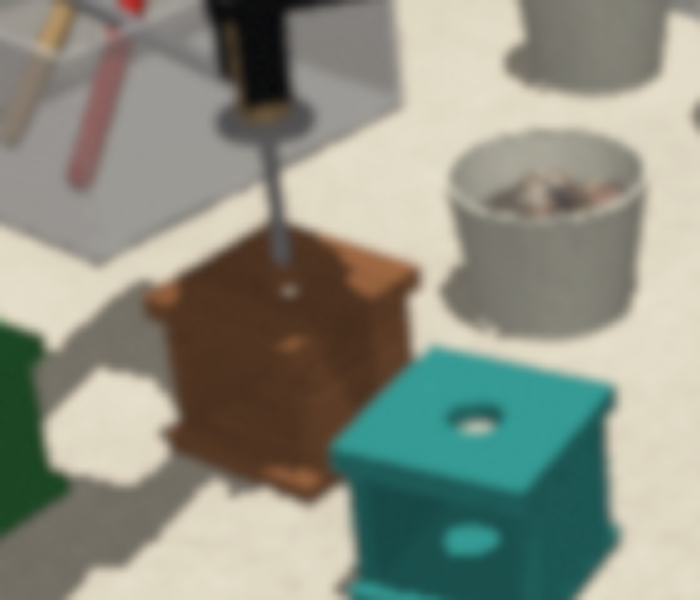

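The tip at (281,263) in the crop stands just above the hole at (288,290). Lowering.

play_rows:
  targets:
    - {"grip":255,"delta_pos":[0,-0.3,4],"rotation":[0,0,0]}
    - {"grip":255,"delta_pos":[0,0,6],"rotation":[0,0,0]}
    - {"grip":255,"delta_pos":[0,0,7],"rotation":[0,0,0]}
    - {"grip":255,"delta_pos":[0,0,7],"rotation":[0,0,0]}
    - {"grip":255,"delta_pos":[0,0,7],"rotation":[0,0,0]}
    - {"grip":255,"delta_pos":[0,0,7],"rotation":[0,0,0]}
    - {"grip":255,"delta_pos":[0,0,7],"rotation":[0,0,0]}
    - {"grip":255,"delta_pos":[0,0,7],"rotation":[0,0,0]}
    - {"grip":255,"delta_pos":[0,0,7],"rotation":[0,0,0]}
    - {"grip":255,"delta_pos":[0,0,6],"rotation":[0,0,0]}
    - {"grip":255,"delta_pos":[0,0,5],"rotation":[0,0,0]}
    - {"grip":255,"delta_pos":[0,0,3],"rotation":[0,0,0]}
    - {"grip":255,"delta_pos":[0,0,2],"rotation":[0,0,0]}
    - {"grip":255,"delta_pos":[0,0,1.5],"rotation":[0,0,0]}
    - {"grip":255,"delta_pos":[0,0,0.5],"rotation":[0,0,0]}
    - {"grip":255,"delta_pos":[0,0,0],"rotation":[0,0,0]}
    - {"grip":255,"delta_pos":[0,0,0],"rotation":[0,0,0]}
  newtons: 20

```text
t: 20.62
tool_pos: [0.4755, 0.3153, 0.1309]
eef_rot: [3.141, 0.0, 2.768]
ft_force: [0.5, 0.3, -2.6]
opening: 0.27
```

```bash
python3 - <<'E'
from h import *
i=r.snapshot('side')[140:260,180:320];save('s10',cv2.resize(i,None,fx=5,fy=5,interpolation=cv2.INTER_CUBIC))
E
python3 go.py .4755 .3147 .1281
```

```text
20.6667 [0.47553892 0.31529258 0.13090244] [3.14112894e+00 4.34143696e-04 2.76777617e+00]
[-0.2 -0.6  2.8]
```

View pics/s10.png

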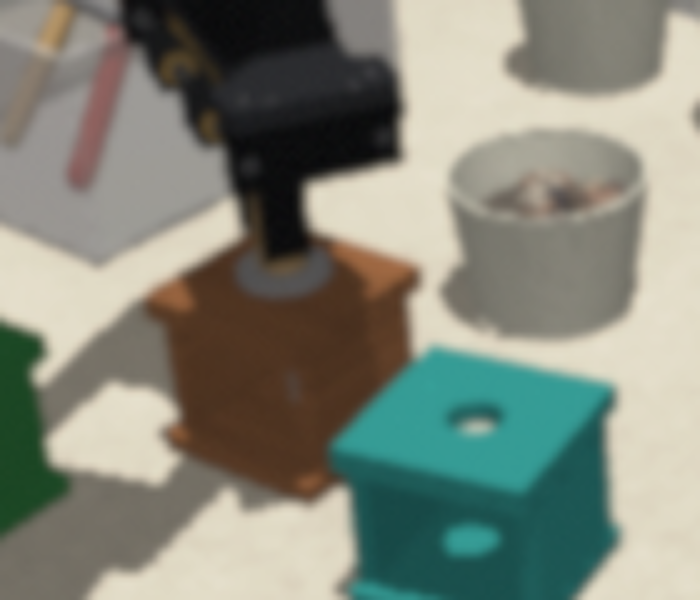

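The shaft is in the hole and the disc is about 2–3 mm above the plate. Seating it gently.

play_rows:
  targets:
    - {"grip":255,"delta_pos":[0,0,1],"rotation":[0,0,0]}
    - {"grip":255,"delta_pos":[0,0,0.8],"rotation":[0,0,0]}
    - {"grip":255,"delta_pos":[0,0,0.5],"rotation":[0,0,0]}
    - {"grip":255,"delta_pos":[0,0,0],"rotation":[0,0,0]}
    - {"grip":255,"delta_pos":[0,0,0],"rotation":[0,0,0]}
  newtons: 20

```text
t: 21.08
tool_pos: [0.4753, 0.3152, 0.1282]
eef_rot: [-3.141, -0.0, 2.768]
ft_force: [-0.7, 0.1, -1.3]
opening: 0.27
```

play_rows:
  targets:
    - {"grip":255,"delta_pos":[0,0,0.4],"rotation":[0,0,0]}
    - {"grip":255,"delta_pos":[0,0,0],"rotation":[0,0,0]}
    - {"grip":170,"delta_pos":[0,0,0],"rotation":[0,0,0]}
    - {"grip":150,"delta_pos":[0,0,0],"rotation":[0,0,0]}
    - {"grip":100,"delta_pos":[0,0,0],"rotation":[0,0,0]}
    - {"grip":50,"delta_pos":[0,0,0],"rotation":[0,0,0]}
    - {"grip":0,"delta_pos":[0,0,0],"rotation":[0,0,0]}
    - {"grip":0,"delta_pos":[0,0,0],"rotation":[0,0,0]}
    - {"grip":0,"delta_pos":[0,0,0],"rotation":[0,0,0]}
    - {"grip":0,"delta_pos":[0,0,0],"rotation":[0,0,0]}
    - {"grip":0,"delta_pos":[0,0,0],"rotation":[0,0,0]}
  newtons: 10

```text
t: 22.0
tool_pos: [0.4753, 0.3152, 0.1278]
eef_rot: [3.142, -0.0, 2.768]
ft_force: [-0.1, 0.2, 0.0]
opening: 0.853
```

Run:
```python
from h import *
i=r.snapshot('wrist');save('w6',i)
```

```text
(no output)
```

View pics/w6.png

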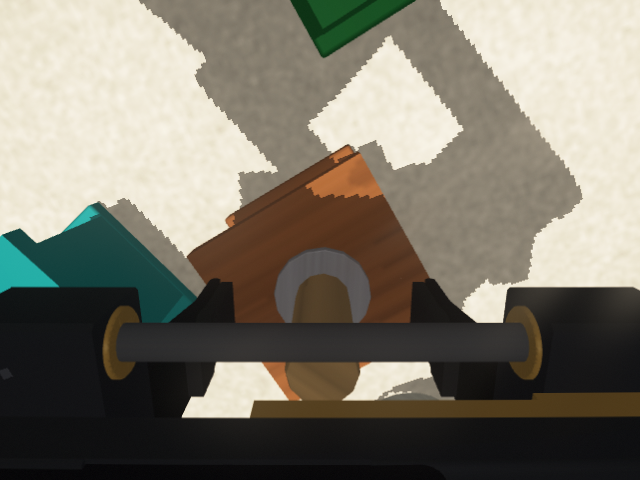

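Released, with the tool standing centred between the open fingers. Raising clear.

play_rows:
  targets:
    - {"grip":0,"delta_pos":[0,0,0],"rotation":[0,0,0]}
    - {"grip":0,"delta_pos":[0,0,-4],"rotation":[0,0,0]}
    - {"grip":0,"delta_pos":[0,0,-8],"rotation":[0,0,0]}
    - {"grip":0,"delta_pos":[0,0,-14],"rotation":[0,0,0]}
    - {"grip":0,"delta_pos":[0,0,-18],"rotation":[0,0,0]}
    - {"grip":0,"delta_pos":[0,0,-18],"rotation":[0,0,0]}
    - {"grip":0,"delta_pos":[0,0,-18],"rotation":[0,0,0]}
    - {"grip":0,"delta_pos":[0,0,-18],"rotation":[0,0,0]}
    - {"grip":0,"delta_pos":[0,0,-14],"rotation":[0,0,0]}
    - {"grip":0,"delta_pos":[0,0,-8],"rotation":[0,0,0]}
    - {"grip":0,"delta_pos":[0,0,0],"rotation":[0,0,0]}
    - {"grip":0,"delta_pos":[0,0,0],"rotation":[0,0,0]}

```text
t: 23.05
tool_pos: [0.4754, 0.3153, 0.2482]
eef_rot: [3.141, 0.001, 2.768]
ft_force: [-0.5, -0.1, -1.1]
opening: 0.999
```

Run:
```python
from h import *
i=r.snapshot('side');save('s11',i[100:400,150:550])
s=r.read_state();print(s['t'],s['tool_pos'],s['opening'],s['ft_force'])
```

```text
23.1 [0.47500022 0.31501775 0.24721009] 0.9998669765458587 [ 0.39578279 -0.11247806  0.0433233 ]
```

View pics/s11.png

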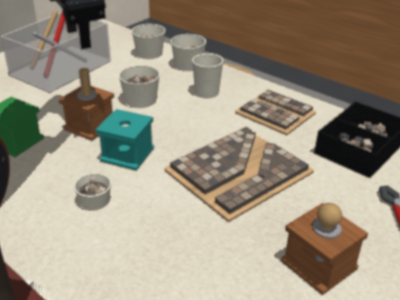

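The tool hangs upright by its disc in its own holder at (86,90) in the crop. The gripper is clear, and the tamper at (328,220) looks unmoved. Handing in.

```bash
python3 -c "
from station import r
print(r.hand_in())"
```

```text
the job is handed in; nothing more can be done
None
```

I ran the jointing point along the whole bent joint, near end to far end, in one pass at about 30 mm/s. Then I hung it back in its own (left, brown) holder and released it. The job was handed in at about 23 s.

**Pass:** The arm readings put the tip at about z 15 mm the whole way. Wherever I checked, the wrist force was only about 2 N, with no sign of touching the floor or walls. Side views at the near mouth, the bend and the far mouth showed the tip between the walls. I paused about 0.05 s at the bend to take one of those pictures, without lifting.

**Return:** The last side view shows the tool upright on its disc, the gripper open and well above it, and the ball-handled tool apparently where it was.

**Disagreements:** The cameras differed by 2 to 4 mm on where the tool stood and by about 2 mm on the mosaic centre. My mosaic measurements came out 2 to 5 mm short of the stated 240 x 200 mm. All of this was within the 10 mm of room on each side of the tip. I did not measure the seated tool again with a second camera after letting go.

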